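# Put the pipe fittings away in their holders

### The job

Put the four fittings on the bench away where they belong: the copper coupling lying in the rectangular tray, the black iron cap dome up in the hexagonal tray, and the ceramic sink stopper upright in the round dish, each flat on the floor inside the rim. Slide open the cover of the wooden box, put the brass ferrule sleeve inside and slide the cover fully shut again. Never let the ceramic stopper tip over.

Things in the scene. Friction and masses are not known exactly. Their poses are not given: they have to be found in the camera images.
- ferrule_mid (a point): Brass ferrule sleeve: a plain smooth tube standing on end, 26 mm outside diameter, 19 mm bore, 24 mm tall, about 45 g. This point is its centre, half-way up (12 mm above its underside); z is the tube's axis.
- coupling_mid (a point): Copper coupling lying on its side, 60 mm long, about 160 g: an octagonal wrench collar in the middle (30 mm across flats, 28 mm long) with a round 25 mm tube stub, 16 mm long, at each end. It rests on a flat of the collar, and two other flats, each 12 mm high, stand upright at its sides, good for gripping. This point is its centre, 15 mm above the surface it lies on; x runs along the coupling, so the upright flats face +y and -y.
- cap_mid (a point): Black iron pipe cap, hexagonal, with a low domed top, standing dome up, about 200 g: 42 mm across flats (49 mm across corners), flats 22 mm high, 30 mm tall in all. This point is its centre, 15 mm above its underside; a pair of flats faces +x and -x of this frame, the others every 60 degrees.
- stopper_mid (a point): White ceramic sink stopper standing upright, about 150 g: a round disc of 52 mm diameter and 12 mm thick, with a plain round knob of 18 mm diameter rising from its centre to 36 mm total height (the knob's straight part runs from 15 to 36 mm above the underside). Grip it by the knob. This point is on the axis, 18 mm above the underside; z points up.
- round_dish: Fixed shallow round dish of dark wood, the place of the stopper: 80 mm outside and 72 mm inside diameter, rim top 9 mm above the bench, floor 4 mm above the bench. Origin at the centre of its underside, on the bench.
- hex_tray: Fixed shallow hexagonal tray of dark wood, the place of the iron cap: 62 mm across flats inside, 70 mm outside, rim top 9 mm above the bench, floor 4 mm above the bench. Origin at the centre of its underside, on the bench; a pair of its flats faces its x axis.
- oblong_tray: Fixed shallow rectangular tray of dark wood, the place of the coupling: 80 by 50 mm inside, 88 by 58 mm outside, rim top 9 mm above the bench, floor 4 mm above the bench. Origin at the centre of its underside, on the bench; its x axis runs along its length.
- box_well (a point): The open well in the fixed wooden box with the sliding cover, hidden under the cover while that is shut: the place of the ferrule. This point is the centre of the well's floor, 6 mm above the bench. The well is 130 mm long along x, 84 mm along y and 28 mm deep, with upright walls (top 34 mm above the bench; the two side rails along y reach 42 mm). The box (146 mm in x, 190 mm in y) continues on the +y side as a solid deck onto which the cover slides.
- cover (a joint): Sliding cover of the box: 0 is fully shut, grows in metres as the cover slides open along +y of the box (the y axis of point box_well), up to 0.09 fully open, when the whole well but for 3 mm is uncovered. It slides level with about 2 N of friction and stays where it is left. Its flat plywood panel has its top 41 mm above the bench.
- cover_rib (a point): Middle of the upright dark wood rib on top of the sliding cover by which it is pinched and slid: 64 mm long along x, 14 mm thick along y (the sliding direction), 22 mm high. This point is at the rib's centre, 11 mm above the cover panel and 52 mm above the bench; its axes are parallel to those of box_well.
Mind the look-alikes: they are no part of the job. What is shaped like the part that bears ferrule_mid but pink is not meant. Of the things that look like the part that bears cap_mid, the larger one is meant.

How it is judged:
By the outcome, as a careful person would: the job done as asked, in the order asked, and still so for the second after the job is handed in, with the robot touching nothing.
It also fails if it takes over 131 s, if anything falls off the work surface, if the arm or the gripper's body presses on something with over 40 N, if the wrist force passes 120 N, or if a joint passes its speed limit or range.

### The arm

A 7-joint arm with a two-finger parallel gripper is mounted at the origin on the work surface. World frame = base frame: x ahead of the robot, y to its left, z up, the work surface at z = 0. Lengths are in m, angles in rad, forces in N, time in s.
With the tool pointing down it reaches from about 0.4 to 0.85 m from the base axis. Payload 10.4 kg.
Tool frame: the origin (TCP) lies midway between the tips of the shut fingers; the grasp point (between the pads) lies 19 mm behind it; z points along the fingers, y is the line along which they close (so a half turn about z gives the same grasp; the last joint's range is limited). The gripper opens to 85 mm and grips with 20 to 120 N. Pads are 22 mm wide; open, the fingers measure 114 mm over their backs; the gripper's body (76 mm by 85 mm) begins 54 mm behind the grasp point. The pads swing forward as they close: fully open they stand 13 mm farther back than shut.
Start: joints at [1.213, 0.332, -0.065, 1.46, 0.022, 1.35, -0.088], TCP at [0.205, -0.59, 0.231] pointing down, gripper open.
Joint ranges: [-2.6, 2.6], [-0.5, 2.12], [-1.47, 1.34], [0.16, 2.42], [-1.27, 4.41], [0.06, 2.06], [-2.6, 2.6]. Speed limits (rad/s): [2.22, 2.22, 2.79, 2.79, 3.14, 3.14, 3.14].

### API

Orientations are given as a unit quaternion [w, x, y, z].
In Python, from rig import manip gives the robot as it stands. The module is installed in compiled form; this text tells all that it offers.
- The arm moves only by the tool drive_tool, never from a script. Its argument "increments" is text: rows parted by semicolons, each of 7 numbers parted by spaces: the turn, a rotation vector about the world's x, y, z scaled (see below), then the shift along the world's x, y, z scaled (see below), then the closure, from 0 (fully open) to 1 (shut). A call has 1 to 8 rows; each row is the pose to reach, as a shift and turn from the pose commanded when the call began; what a row does not reach only later rows make up. The controller multiplies each number of a shift by 1 m and each number of a turn by 90 degrees. A row lasts 1/8 s, in which the tool goes at most 62.5 mm and 10.7 degrees, less where a joint would pass 70% of its speed; a pose out of reach is approached as far as the arm can. A call with a number of a shift or a turn outside -1 to 1 is refused whole. A call with a gripper value outside its range is refused whole. The fingers move at their own pace and stop on an object; the grip force is fixed at half the most. Time passes only in rows, so rows that repeat a pose let the fingers close. It gives the time, the measured TCP pose, the force, the opening and the grip force at its end, in the units of the state.
- manip.sense(): the state, without advancing time (a new reading comes with each control period).
- manip.grab_frame(name): name is "side" or "top"; returns a dict with "pixels" (480x640x3 uint8, red, green, blue), "fx", "fy", "cx", "cy" (pixels), "extrinsics" (4x4, takes a point from camera to world coordinates). Camera axes: x right, y up, looking along -z (the intrinsics and any distortion apply to the point x, -y, -z); pixel columns grow to the right and rows downward; lengths in m; the calibration is good to about 2 mm. A picture is of the moment at which its call begins. There is no depth.
- manip.close_job(): hands the job in; it is judged then, once.
The state is a dict: "time": time; "qpos": joint angles; "qd": joint speeds; "effort": joint torques, N m; "ee_pos": TCP position; "tcp_rot": TCP orientation; "contact_force": force on the tool from outside, world axes, zero at the start; "moment": the same for the moment, N m; "width": finger opening in m; "grip_force": force on a finger pad.
Only numpy, scipy, OpenCV 4.12 (cv2) and the standard library are available. Lean on these libraries where they do the work, as an engineer would, in place of code of your own. Each camera call takes 0.05 s, during which the arm holds its last target. There are 200 camera calls.

## Working session

There is one attempt and no reset: what is moved stays moved. The work goes in short steps, Python scripts to look and compute and a tool call to move; the robot and the scene stay as the last step left them, time stands still between calls to the robot, and variables do not carry over. Pictures are saved under pics/ and viewed, at most 14 in all, crops included, and the job is handed in when it is done.

Besides the shell and the picture viewer there is one more tool, called after "Request:" in YAML: its name, and indented under it one key for each argument. drive_tool: Moves the arm, as the interface text tells. Shifts and turns lie within -1 to 1; 1 stands for 1 m of shift or 90 degrees of turn. Its arguments: {"type":"object","properties":{"increments":{"type":"string"}},"required":["increments"]}

```bash
mkdir -p pics; cat > h.py <<'E'
import numpy as np, cv2, pickle
from rig import manip
def shot(n,tag):
    f=manip.grab_frame(n); cv2.imwrite(f'pics/{tag}.png',cv2.cvtColor(f['pixels'],cv2.COLOR_RGB2BGR)); pickle.dump(f,open(f'pics/{tag}.pkl','wb')); return f
def load(tag): return pickle.load(open(f'pics/{tag}.pkl','rb'))
def ray(f,u,v):
    E=np.array(f['extrinsics']); d=E[:3,:3]@np.array([(u-f['cx'])/f['fx'],-(v-f['cy'])/f['fy'],-1.]); return E[:3,3],d
def onz(f,u,v,z):
    o,d=ray(f,u,v); return (o+d*(z-o[2])/d[2])
def proj(f,p):
    E=np.array(f['extrinsics']); c=E[:3,:3].T@(np.array(p)-E[:3,3]); return f['cx']+f['fx']*c[0]/-c[2], f['cy']-f['fy']*c[1]/-c[2]
E
python3 - <<'E'
from h import *
for n in('top','side'):
    f=shot(n,n+'0'); print({k:v for k,v in f.items() if k!='pixels'})
print(manip.sense())
E
```

```text
{'fx': 562.3710996046109, 'fy': 562.3710996046109, 'cx': 312.5474902630659, 'cy': 241.30473599171128, 'extrinsics': array([[ 0.02302638,  0.98893052, -0.14658176,  0.38058308],
       [-0.99969479,  0.02408936,  0.0054806 , -0.025727  ],
       [ 0.00895099,  0.14641083,  0.98918338,  0.9666258 ],
       [ 0.        ,  0.        ,  0.        ,  1.        ]])}
{'fx': 482.36118781569263, 'fy': 482.36118781569263, 'cx': 315.7497417095383, 'cy': 243.7553195622297, 'extrinsics': array([[ 0.99408509,  0.06419869, -0.08759776,  0.44336838],
       [-0.10847443,  0.54753377, -0.82972288, -0.77555958],
       [-0.00530439,  0.83431726,  0.55125908,  0.56736306],
       [ 0.        ,  0.        ,  0.        ,  1.        ]])}
{'time': 0.1, 'qpos': array([ 1.21338367,  0.33283904, -0.06471862,  1.46082421,  0.02162174,
        1.34991759, -0.08851203]), 'qd': array([-1.37273736e-03, -3.26526835e-03,  3.89807503e-04, -2.02361607e-03,
        1.08882961e-03, -1.13750204e-03,  7.93307550e-05]), 'effort': array([ 1.31433284e-03, -6.26751566e+01,  4.94959415e-02, -3.92430460e+01,
        1.63897552e-02,  7.04268939e-03, -2.91222534e-05]), 'ee_pos': array([ 0.20526341, -0.58998468,  0.2305924 ]), 'tcp_rot': array([-6.29840943e-04,  9.86017644e-01,  1.66639696e-01, -1.43137593e-04]), 'contact_force': array([-0.79027637,  0.28402879, -0.24976684]), 'moment': array([-0.04084468,  0.02284181, -0.01401594]), 'grip_force': 0.0, 'width': 0.08555049300110423}
```

View pics/top0.png

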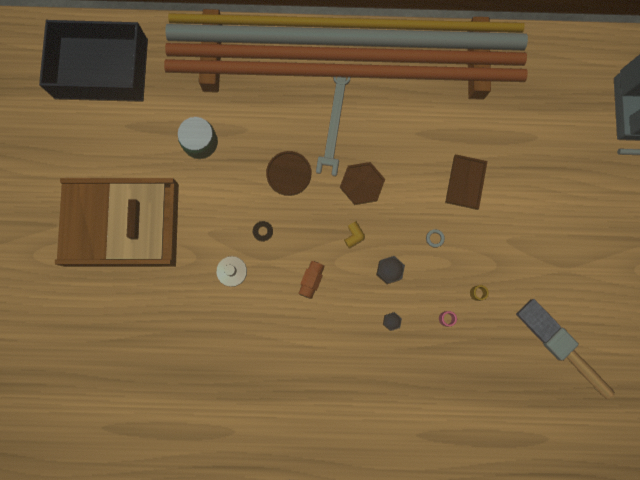

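View pics/side0.png

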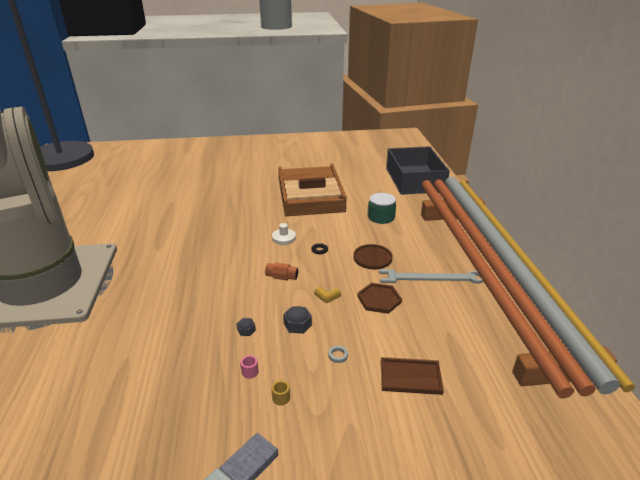

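Candidates (top view): ferrule brass (479,293) against pink (448,319), with rings at (435,238) and (263,231). Cap large (390,270) against small (392,321). Coupling (312,279) against brass elbow (354,235). Stopper (231,271). I choose brass, the large cap, the copper coupling and the white stopper.

```bash
cat > m.py <<'E'
from h import *
f=load('top0'); im=cv2.cvtColor(f['pixels'],cv2.COLOR_RGB2BGR)
lab=cv2.cvtColor(im,cv2.COLOR_BGR2LAB).astype(float); out=im.copy()
items=dict(coupling=(312,279,24,.015),cap=(390,270,20,.011),stopper=(231,271,22,.01),ferrule=(479,293,14,.012),dish=(289,173,27,.007),hex=(363,183,27,.007),oblong=(466,182,34,.007),rib=(133,218,23,.060),box=(117,222,72,.038))
for n,(u,v,r,z) in items.items():
    y0,x0=v-r,u-r; w=lab[y0:v+r+1,x0:u+r+1]
    if n=='rib': m=(w[...,0]<75)
    else:
        bg=np.median(np.concatenate([w[0],w[-1],w[:,0],w[:,-1]]),0); m=np.linalg.norm(w-bg,axis=2)>22
    m=cv2.morphologyEx(m.astype(np.uint8),cv2.MORPH_OPEN,np.ones((2,2)))
    cs,_=cv2.findContours(m,cv2.RETR_EXTERNAL,cv2.CHAIN_APPROX_NONE)
    c=cv2.convexHull(max(cs,key=cv2.contourArea))+[x0,y0]
    cv2.polylines(out,[c],True,(0,255,0),1)
    P=np.array([onz(f,*p,z)[:2] for p in c[:,0].astype(float)])
    M=cv2.moments((P*1000).astype(np.float32)[:,None]); (cx,cy),(a,b),t=cv2.minAreaRect((P*1000).astype(np.float32))
    # support-direction of hexes: width minima over angle
    ang=np.arange(0,180); W=[np.ptp(P@[np.cos(np.radians(q)),np.sin(np.radians(q))]) for q in ang]
    fold=np.array(W).reshape(3,60).mean(0)
    print(n,'cen',round(M['m10']/M['m00'],1),round(M['m01']/M['m00'],1),'rect',np.round([cx,cy,a,b,t],1),'hexflat',fold.argmin())
cv2.imwrite('pics/c0.png',cv2.resize(out[120:345,50:510],(0,0),fx=1.73,fy=1.73,interpolation=cv2.INTER_CUBIC))
E
python3 m.py
```

```text
coupling cen 455.1 -32.1 rect [455.2 -32.   29.9  62.6  69.4] hexflat 9
cap cen 474.8 -166.1 rect [ 475.  -166.2   44.8   48.7   79.1] hexflat 19
stopper cen 466.3 105.1 rect [466.2 104.9  47.8  51.2   1.4] hexflat 1
ferrule cen 437.5 -308.2 rect [ 437.5 -307.3   24.3   11.8   12. ] hexflat 42
dish cen 641.7 12.2 rect [641.4  12.2  79.5  79.1   1.5] hexflat 14
hex cen 626.7 -117.0 rect [ 626.7 -117.    70.3   81.    70.3] hexflat 11
oblong cen 634.1 -299.9 rect [ 634.1 -299.7   60.7   91.3   78.7] hexflat 19
rib cen 543.1 261.7 rect [543.2 261.8  63.1  18.2   1.4] hexflat 31
box cen 542.1 294.8 rect [542.  294.8 149.6 199.9   1.5] hexflat 1
```

View pics/c0.png

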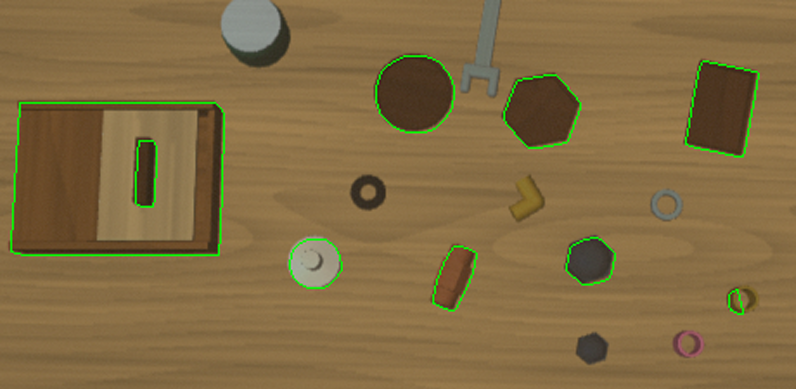

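The crop confirms each choice: large cap (390,270), brass ring (479,294), coupling (312,279), stopper (232,272), rib (133,218). Moving over the coupling.

Request:
drive_tool:
  increments: "-0 0 -0.442 0.25 0.558 -0.09 0;-0 0 -0.442 0.25 0.558 -0.09 0;-0 0 -0.442 0.25 0.558 -0.09 0;-0 0 -0.442 0.25 0.558 -0.09 0;-0 0 -0.442 0.25 0.558 -0.09 0;-0 0 -0.442 0.25 0.558 -0.09 0;-0 0 -0.442 0.25 0.558 -0.09 0;-0 0 -0.442 0.25 0.558 -0.09 0"

```text
time: 1.1
ee_pos: [0.4068, -0.1399, 0.1588]
tcp_rot: [0.0, 0.984, -0.179, 0.0]
contact_force: [0.5, -0.5, 0.0]
width: 0.0849
grip_force: 0.0
```

```bash
python3 - <<'E'
from h import *
f=load('top0');print(onz(f,478.6,294,.012)[:2],onz(f,232.1,272,.008)[:2],onz(f,230.9,269.1,.036)[:2])
g=load('side0');print([np.round(proj(g,p)) for p in [(.455,-.032,.015),(.475,-.166,.015),(.437,-.308,.012),(.466,.104,.018),(.543,.262,.052)]])
cv2.imwrite('pics/s0c.png',cv2.resize(cv2.cvtColor(g['pixels'],cv2.COLOR_RGB2BGR)[150:310,225:425],(0,0),fx=3.5,fy=3.5,interpolation=cv2.INTER_CUBIC))
s=manip.sense();print(s['ee_pos'],s['tcp_rot'],s['qpos'])
E
```

```text
[ 0.4385292  -0.31482709] [0.46633056 0.10505083] [0.46859829 0.10343024]
[array([281., 271.]), array([297., 318.]), array([278., 388.]), array([283., 232.]), array([311., 183.])]
[ 0.4067693  -0.13986286  0.15875387] [ 2.11471067e-04  9.83864292e-01 -1.78916135e-01  1.66342473e-04] [ 0.67847468 -0.01897958 -0.44443012  2.01966338 -0.00854033  1.13872421
 -1.69287772]
```

View pics/s0c.png

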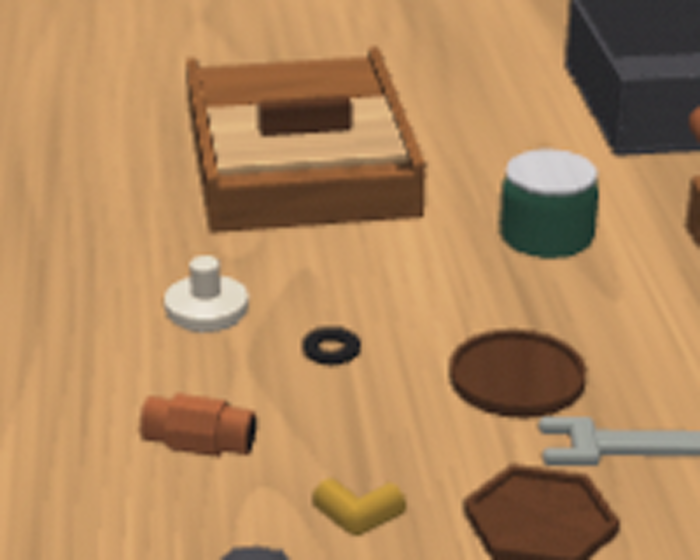

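The side crop shows the box cover shut with its rib at (312,183). The coupling (283,271) and stopper (284,232) match my estimates. Approaching the coupling.

Request:
drive_tool:
  increments: "0 0 0 0.0475 0.107 -0.06 0;0 0 0 0.0475 0.107 -0.06 0;0 0 0 0.0475 0.107 -0.06 0;0 0 0 0.0475 0.107 -0.06 0;0 0 0 0.0475 0.107 -0.113 0;0 0 0 0.0475 0.107 -0.153 0;0 0 0 0.0475 0.107 -0.153 0;0 0 0 0.0475 0.107 -0.153 0"

```text
time: 2.1
ee_pos: [0.4549, -0.0356, 0.0077]
tcp_rot: [0.0, 0.984, -0.179, 0.001]
contact_force: [0.3, 0.6, -0.1]
width: 0.0854
grip_force: 0.0
```

Request:
drive_tool:
  increments: "0 0 0 0 0 -0.001 1;0 0 0 0 0 -0.001 1;0 0 0 0 0 -0.001 1;0 0 0 0 0 -0.001 1;0 0 0 0 0 -0.001 1;0 0 0 0 0 -0.001 1;0 0 0 0 0 -0.001 1;0 0 0 0 0 -0.001 1"

```text
time: 3.1
ee_pos: [0.4546, -0.0347, 0.0058]
tcp_rot: [0.0, 0.984, -0.179, 0.001]
contact_force: [-1.9, 0.9, 9.2]
width: 0.0287
grip_force: 59.1
```

Request:
drive_tool:
  increments: "0 0 0 0 0 0.06 1;0 0 0.103 0.05 -0.07 0.08 1;0 0 0.103 0.18 -0.265 0.08 1;0 0 0.103 0.18 -0.265 0.08 1;0 0 0.103 0.18 -0.265 0.08 1;0 0 0.103 0.18 -0.265 0.08 1;0 0 0.103 0.18 -0.265 0.08 1;0 0 0.103 0.18 -0.265 0.08 1"

```text
time: 4.1
ee_pos: [0.6336, -0.2995, 0.084]
tcp_rot: [-0.001, 0.995, -0.099, -0.001]
contact_force: [-0.4, 0.1, -1.6]
width: 0.0281
grip_force: 61.0
```

```bash
python3 -c "
from h import *
shot('side','s1')"
```

```text
(no output)
```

View pics/s1.png

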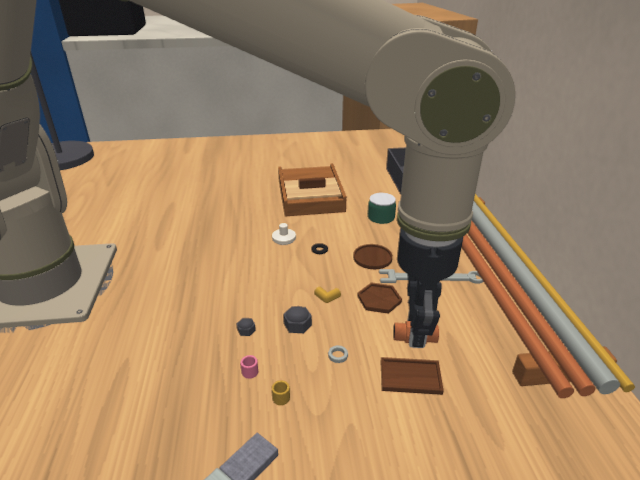

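The coupling is held level at (416,333), above the tray at (411,375). Lowering it.

Request:
drive_tool:
  increments: "0 0 0 0 0 -0.05 1;0 0 0 0 0 -0.065 1;0 0 0 0 0 -0.072 1;0 0 0 0 0 -0.074 1;0 0 0 0 0 -0.074 1;0 0 0 0 0 -0.074 1"

```text
time: 4.9
ee_pos: [0.6345, -0.2999, 0.012]
tcp_rot: [0.0, 0.995, -0.099, 0.001]
contact_force: [-1.1, -0.5, -2.4]
width: 0.0286
grip_force: 61.0
```

Request:
drive_tool:
  increments: "0 0 0 0 0 -0.002 1;0 0 0 0 0 -0.002 1;0 0 0 0 0 -0.002 0.5;0 0 0 0 0 -0.002 0.5;0 0 0 0 0 -0.002 0.5;0 0 0 0 0 0.03 0.5;0 0 0 0 0 0.08 0.3;0 0 0 0 0 0.1 0"

```text
time: 5.9
ee_pos: [0.6353, -0.3001, 0.1145]
tcp_rot: [0.001, 0.995, -0.099, 0.002]
contact_force: [-0.4, -0.6, 0.5]
width: 0.0758
grip_force: 0.0
```

Request:
drive_tool:
  increments: "0 0 0 -0.16 0.134 -0.03 0;0 0 0 -0.16 0.134 -0.03 0;0 0 0 -0.16 0.134 -0.03 0;0 0 0 -0.16 0.134 -0.03 0;0 0 0 -0.16 0.134 -0.03 0;0 0 0 -0.16 0.134 -0.08 0;0 0 0 -0.16 0.134 -0.105 0;0 0 0 -0.16 0.134 -0.105 0"

```text
time: 6.9
ee_pos: [0.4733, -0.1658, 0.0044]
tcp_rot: [-0.001, 0.995, -0.099, -0.001]
contact_force: [0.4, 0.0, 0.4]
width: 0.0853
grip_force: 0.0
```

```bash
python3 -c "
from h import *
f=shot('side','s2'); cv2.imwrite('pics/s2c.png',cv2.resize(cv2.cvtColor(f['pixels'],cv2.COLOR_RGB2BGR)[240:420,220:460],(0,0),fx=3,fy=3))"
```

```text
(no output)
```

View pics/s2c.png

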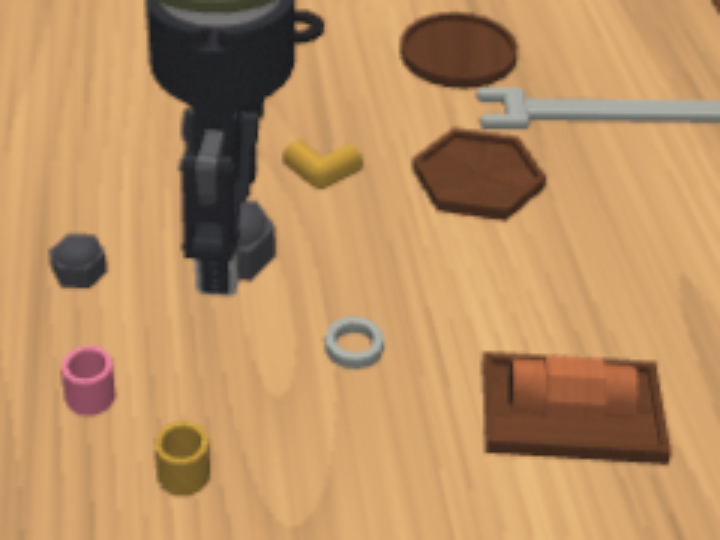

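The coupling lies inside the tray (crop 575,385). The fingers straddle the large cap. Gripping.

Request:
drive_tool:
  increments: "0 0 0 0.001 0 0.003 0;0 0 0 0.001 0 0.003 1;0 0 0 0.001 0 0.003 1;0 0 0 0.001 0 0.003 1;0 0 0 0.001 0 0.003 1;0 0 0 0.001 0 0.003 1;0 0 0 0.001 0 0.003 1;0 0 0 0.001 0 0.003 1"

```text
time: 7.95
ee_pos: [0.4754, -0.1659, 0.0098]
tcp_rot: [0.0, 0.995, -0.099, 0.0]
contact_force: [-1.8, 0.6, 7.1]
width: 0.0404
grip_force: 60.8
```

Request:
drive_tool:
  increments: "0 0 0 0 0 0.06 1;0 0 0 0.151 0.049 0.07 1;0 0 0 0.151 0.049 0.07 1;0 0 0 0.151 0.049 0.07 1;0 0 0 0.151 0.049 0.07 1;0 0 0 0.151 0.049 0.07 1;0 0 0 0.151 0.049 0.03 1;0 0 0 0.151 0.049 0.03 1"

```text
time: 8.95
ee_pos: [0.6226, -0.1176, 0.0363]
tcp_rot: [0.0, 0.995, -0.099, -0.003]
contact_force: [-1.3, -0.2, -2.2]
width: 0.0399
grip_force: 62.3
```

Request:
drive_tool:
  increments: "0 0 0 0.003 0 -0.01 1;0 0 0 0.003 0 -0.018 1;0 0 0 0.003 0 -0.021 1;0 0 0 0.003 0 -0.022 1;0 0 0 0.003 0 -0.023 1;0 0 0 0.003 0 -0.023 1"

```text
time: 9.7
ee_pos: [0.629, -0.1167, 0.0162]
tcp_rot: [0.0, 0.995, -0.099, 0.0]
contact_force: [0.4, -0.5, -1.9]
width: 0.0403
grip_force: 62.4
```

Request:
drive_tool:
  increments: "0 0 0 -0.001 0 -0.0025 1;0 0 0 -0.001 0 -0.003 1;0 0 0 -0.001 0 -0.003 1;0 0 0 -0.001 0 -0.003 0.35;0 0 0 -0.001 0 -0.003 0.35;0 0 0 -0.001 0 -0.003 0.35;0 0 0 -0.001 0 0.05 0.35;0 0 0 -0.001 0 0.1 0.3"

```text
time: 10.7
ee_pos: [0.6276, -0.1166, 0.117]
tcp_rot: [-0.0, 0.995, -0.099, -0.0]
contact_force: [0.4, -0.2, 0.9]
width: 0.0596
grip_force: 0.0
```

Request:
drive_tool:
  increments: "0 0 0 -0.16 0.2205 -0.03 0.3;0 0 0 -0.16 0.2205 -0.03 0.3;0 0 0 -0.16 0.2205 -0.03 0.3;0 0 0 -0.16 0.2205 -0.03 0.3;0 0 0 -0.16 0.2205 -0.03 0.3;0 0 0 -0.16 0.2205 -0.03 0.3;0 0 0 -0.16 0.2205 -0.057 0.3;0 0 0 -0.16 0.2205 -0.057 0.3"

```text
time: 11.7
ee_pos: [0.4674, 0.1025, 0.0578]
tcp_rot: [0.0, 0.995, -0.099, -0.001]
contact_force: [-0.2, 0.6, 0.0]
width: 0.0599
grip_force: 0.0
```

```bash
python3 -c "
from h import *
s=manip.sense();print(s['qpos'],s['ee_pos'])
f=shot('side','s3'); g=shot('top','t3'); a,b=[cv2.cvtColor(x['pixels'],cv2.COLOR_RGB2BGR) for x in(f,g)]
cv2.imwrite('pics/s3c.png',np.hstack([cv2.resize(a[170:310,230:410],(450,350),interpolation=cv2.INTER_CUBIC),cv2.resize(b[140:280,330:470],(350,350),interpolation=cv2.INTER_CUBIC)]))"
```

```text
[ 0.30554905  0.266336   -0.67519441  1.99459555  0.20294106  0.94983937
 -2.24171864] [0.46741995 0.10251401 0.05782896]
```

View pics/s3c.png

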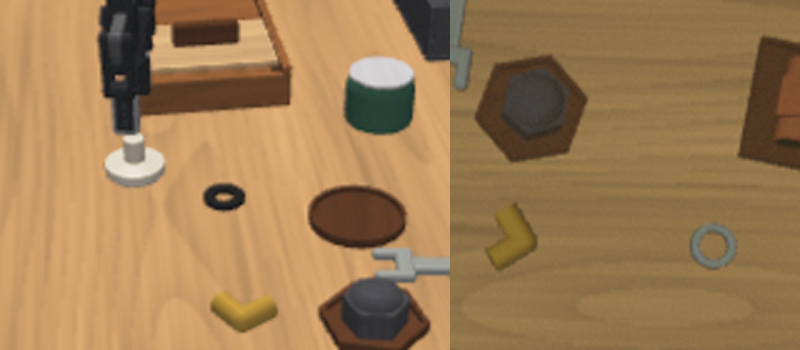

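The cap sits dome up inside the hex tray (crop 535,105). The gripper is over the stopper's knob (crop 134,148). Descending.

Request:
drive_tool:
  increments: "0 0 0 0 0.001 -0.02 0.3;0 0 0 0 0.001 -0.035 0.3;0 0 0 0 0.001 -0.04 0.3;0 0 0 0 0.001 -0.04 0.3;0 0 0 0 0.001 -0.04 0.3"

```text
time: 12.42
ee_pos: [0.4684, 0.1049, 0.0196]
tcp_rot: [-0.0, 0.995, -0.099, 0.0]
contact_force: [0.6, -1.0, 0.3]
width: 0.0601
grip_force: 0.0
```

Request:
drive_tool:
  increments: "0 0 0 0 0 -0.002 0.5;0 0 0 0 0 -0.002 0.6;0 0 0 0 0 -0.002 0.65;0 0 0 0 0 -0.002 0.7;0 0 0 0 0 -0.002 0.75;0 0 0 0 0 -0.002 0.8;0 0 0 0 0 -0.002 1;0 0 0 0 0 -0.002 1"

```text
time: 13.42
ee_pos: [0.4681, 0.105, 0.0173]
tcp_rot: [0.0, 0.995, -0.099, 0.0]
contact_force: [-1.4, 0.1, 5.4]
width: 0.0158
grip_force: 58.5
```

Request:
drive_tool:
  increments: "0 0 0 0 0 0.01 1;0 0 0 0 0 0.035 1;0 0 0 0 0 0.06 1;0 0 0 0.04 -0.02 0.06 1;0 0 0 0.085 -0.045 0.06 1;0 0 0 0.13 -0.07 0.06 1;0 0 0 0.16 -0.086 0.06 1;0 0 0 0.1735 -0.093 0.06 1"

```text
time: 14.42
ee_pos: [0.6426, 0.01, 0.0769]
tcp_rot: [0.0, 0.995, -0.1, -0.0]
contact_force: [-0.3, 0.3, -2.2]
width: 0.0157
grip_force: 58.9
```

```bash
python3 -c "
from h import *
f=shot('side','s4'); a=cv2.cvtColor(f['pixels'],cv2.COLOR_RGB2BGR)
cv2.imwrite('pics/s4c.png',cv2.resize(a[170:310,290:470],(450,350),interpolation=cv2.INTER_CUBIC))"
```

```text
(no output)
```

View pics/s4c.png

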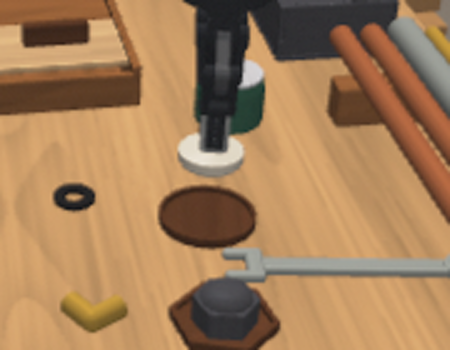

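The stopper is held level above the dish (crop 210,155 over 208,215). Lowering it.

Request:
drive_tool:
  increments: "0 0 0 0 0.001 -0.025 1;0 0 0 0 0.001 -0.042 1;0 0 0 0 0.001 -0.05 1;0 0 0 0 0.001 -0.053 1;0 0 0 0 0.001 -0.055 1;0 0 0 0 0.001 -0.055 1;0 0 0 0 0.001 -0.055 1"

```text
time: 15.35
ee_pos: [0.6417, 0.0128, 0.0224]
tcp_rot: [0.0, 0.995, -0.099, 0.0]
contact_force: [-0.4, 0.2, -2.3]
width: 0.0161
grip_force: 58.9
```

Request:
drive_tool:
  increments: "0 0 0 0 0 -0.001 1;0 0 0 0 0 -0.002 1;0 0 0 0 0 -0.002 1"

```text
time: 15.72
ee_pos: [0.6417, 0.0128, 0.0214]
tcp_rot: [0.0, 0.995, -0.099, 0.0]
contact_force: [-5.5, -0.6, 9.8]
width: 0.016
grip_force: 60.3
```

Contact felt (about +12 N). Opening gently, then rising.

Request:
drive_tool:
  increments: "0 0 0 0 0 0.001 0.75;0 0 0 0 0 0.001 0.65;0 0 0 0 0 0.001 0.5;0 0 0 0 0 0.001 0.4;0 0 0 0 0 0.02 0.4;0 0 0 0 0 0.06 0.4;0 0 0 0 0 0.1 0.4;0 0 0 0 0 0.12 0.4"

```text
time: 16.73
ee_pos: [0.6425, 0.0131, 0.1437]
tcp_rot: [-0.0, 0.995, -0.099, 0.002]
contact_force: [-0.2, -0.0, -0.5]
width: 0.0508
grip_force: 0.0
```

Request:
drive_tool:
  increments: "0 0 0.141 -0.0995 0.249 -0.03 0.4;0 0 0.141 -0.0995 0.249 -0.03 0.4;0 0 0.141 -0.0995 0.249 -0.03 0.4;0 0 0.141 -0.0995 0.249 -0.03 0.4;0 0 0.141 -0.0995 0.249 -0.03 0.4;0 0 0.141 -0.0995 0.249 -0.05 0.4;0 0 0.141 -0.0995 0.249 -0.05 0.4;0 0 0.141 -0.0995 0.249 -0.05 0.4"

```text
time: 17.73
ee_pos: [0.5429, 0.2596, 0.0896]
tcp_rot: [0.0, 1.0, 0.01, -0.0]
contact_force: [-0.0, -0.1, -0.3]
width: 0.0512
grip_force: 0.0
```

```bash
python3 -c "
from h import *
s=manip.sense();print(s['qpos'],s['ee_pos'])
f=shot('side','s5'); g=shot('top','t5'); a,b=[cv2.cvtColor(x['pixels'],cv2.COLOR_RGB2BGR) for x in(f,g)]
cv2.imwrite('pics/s5c.png',np.hstack([cv2.resize(a[110:250,250:430],(450,350),interpolation=cv2.INTER_CUBIC),cv2.resize(b[130:270,230:370],(350,350),interpolation=cv2.INTER_CUBIC)]))"
```

```text
[ 0.02559079  0.49377055 -0.69799858  1.65429573  0.34562451  1.12137487
 -2.31612183] [0.542904   0.25964277 0.08964605]
```

View pics/s5c.png

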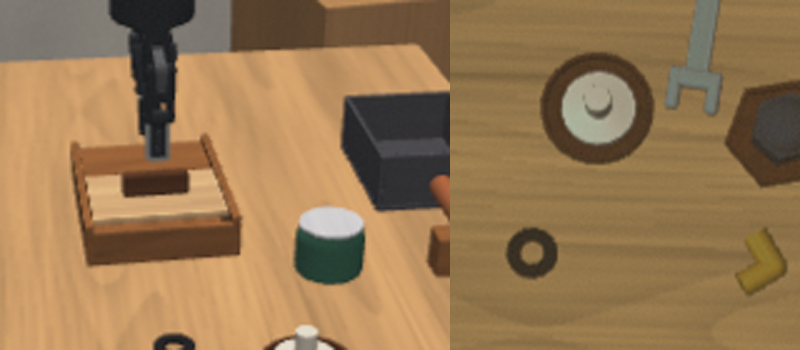

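The stopper stands in the dish (crop 598,105). The gripper is above the rib (crop 155,180). Descending and pinching it.

Request:
drive_tool:
  increments: "0 0 0 0 0.001 -0.025 0.4;0 0 0 0 0.001 -0.04 0.4;0 0 0 0 0.001 -0.043 0.4;0 0 0 0 0.001 -0.043 0.7;0 0 0 0 0.001 -0.043 0.85;0 0 0 0 0.001 -0.043 1;0 0 0 0 0.001 -0.043 1;0 0 0 0 0.001 -0.043 1"

```text
time: 18.82
ee_pos: [0.5424, 0.2634, 0.0481]
tcp_rot: [-0.0, 1.0, 0.012, 0.001]
contact_force: [-1.6, -0.7, 6.1]
width: 0.0121
grip_force: 59.9
```

Request:
drive_tool:
  increments: "0 0 0 0 0.01 0 1;0 0 0 -0.0005 0.025 0 1;0 0 0 -0.001 0.04 0 1;0 0 0 -0.0014 0.055 0 1;0 0 0 -0.0018 0.07 0 1;0 0 0 -0.002 0.08 0 1;0 0 0 -0.0021 0.086 0 1;0 0 0 -0.0022 0.089 0 1"

```text
time: 19.82
ee_pos: [0.5403, 0.3424, 0.0478]
tcp_rot: [0.008, 1.0, 0.009, -0.002]
contact_force: [-17.7, -43.6, 38.7]
width: 0.0125
grip_force: 64.6
```

Request:
drive_tool:
  increments: "0 0 0 0 -0.005 0 1;0 0 0 0 -0.005 0 1"

```text
time: 20.08
ee_pos: [0.5403, 0.342, 0.048]
tcp_rot: [0.004, 1.0, 0.01, -0.0]
contact_force: [-9.7, -19.6, 19.6]
width: 0.0123
grip_force: 62.1
```

```bash
python3 -c "
from h import *
s=manip.sense();print(s['qpos'],s['ee_pos'],s['contact_force'],s['moment'])
f=shot('side','s6'); g=shot('top','t6'); a,b=[cv2.cvtColor(x['pixels'],cv2.COLOR_RGB2BGR) for x in(f,g)]
cv2.imwrite('pics/s6c.png',np.hstack([cv2.resize(a[110:250,250:430],(450,350),interpolation=cv2.INTER_CUBIC),cv2.resize(b[150:290,20:160],(350,350),interpolation=cv2.INTER_CUBIC)]))"
```

```text
[-0.14532766  0.61797801 -0.66738087  1.57408727  0.41980129  1.10189764
 -2.46731014] [0.54029169 0.34203842 0.04799333] [ -9.72183681 -19.57542765  19.64779686] [-3.97655668  1.97470425  0.20875167]
```

View pics/s6c.png

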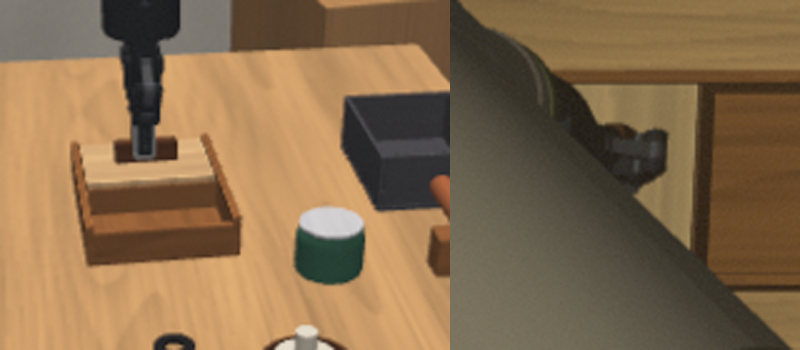

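The cover is fully open against its stop (crop: the well is uncovered). It started about 8 mm ajar. Releasing the strain, then opening.

Request:
drive_tool:
  increments: "0 0 0 0.001 -0.004 0.001 1;0 0 0 0.001 -0.004 0.001 1;0 0 0 0.001 -0.004 0.001 0.7;0 0 0 0.001 -0.004 0.001 0.5;0 0 0 0.001 -0.004 0.001 0.5;0 0 0 0.001 -0.004 0.03 0.5;0 0 0 0.001 -0.004 0.07 0.5;0 0 0 0.001 -0.004 0.1 0.5"

```text
time: 21.18
ee_pos: [0.541, 0.3432, 0.1487]
tcp_rot: [-0.0, 1.0, 0.012, 0.001]
contact_force: [-0.1, 0.5, -0.5]
width: 0.0426
grip_force: 0.0
```

Request:
drive_tool:
  increments: "0 0 1 -0.1025 -0.658 -0.03 0.4;0 0 1 -0.1025 -0.658 -0.03 0.4;0 0 1 -0.1025 -0.658 -0.03 0.4;0 0 1 -0.1025 -0.658 -0.03 0.4;0 0 1 -0.1025 -0.658 -0.03 0.4;0 0 1 -0.1025 -0.658 -0.03 0.4;0 0 1 -0.1025 -0.658 -0.03 0.4;0 0 1 -0.1025 -0.658 -0.03 0.4"

```text
time: 22.18
ee_pos: [0.4739, -0.1, 0.1274]
tcp_rot: [0.001, 0.775, 0.632, 0.0]
contact_force: [1.2, 0.2, 0.2]
width: 0.0513
grip_force: 0.0
```

Request:
drive_tool:
  increments: "0 0 0.144 -0.0355 -0.215 -0.05 0.4;0 0 0.144 -0.0355 -0.215 -0.05 0.4;0 0 0.144 -0.0355 -0.215 -0.05 0.4;0 0 0.144 -0.0355 -0.215 -0.05 0.4;0 0 0.144 -0.0355 -0.215 -0.05 0.4;0 0 0.144 -0.0355 -0.215 -0.05 0.4;0 0 0.144 -0.0355 -0.215 -0.05 0.4;0 0 0.144 -0.0355 -0.215 -0.05 0.4"

```text
time: 23.18
ee_pos: [0.439, -0.3125, 0.0775]
tcp_rot: [0.0, 0.7, 0.714, 0.0]
contact_force: [0.5, 0.9, -0.6]
width: 0.0514
grip_force: 0.0
```

```bash
python3 -c "
from h import *
s=manip.sense();print(s['qpos'],s['ee_pos'])
f=shot('side','s7'); g=shot('top','t7'); a,b=[cv2.cvtColor(x['pixels'],cv2.COLOR_RGB2BGR) for x in(f,g)]
print([np.round(proj(f,(x,-.315,s['ee_pos'][2]))) for x in(.42,.4385,.46)])
cv2.imwrite('pics/s7c.png',np.hstack([cv2.resize(a[300:420,220:340],(400,400),interpolation=cv2.INTER_CUBIC),cv2.resize(b[160:280,50:170],(400,400),interpolation=cv2.INTER_CUBIC)]))"
```

```text
[ 1.12520435  0.37102174 -0.69056326  1.83196367  0.27209713  1.03434435
  0.34715917] [ 0.43903655 -0.3125167   0.07749891]
[array([263., 361.]), array([277., 360.]), array([293., 358.])]
```

View pics/s7c.png

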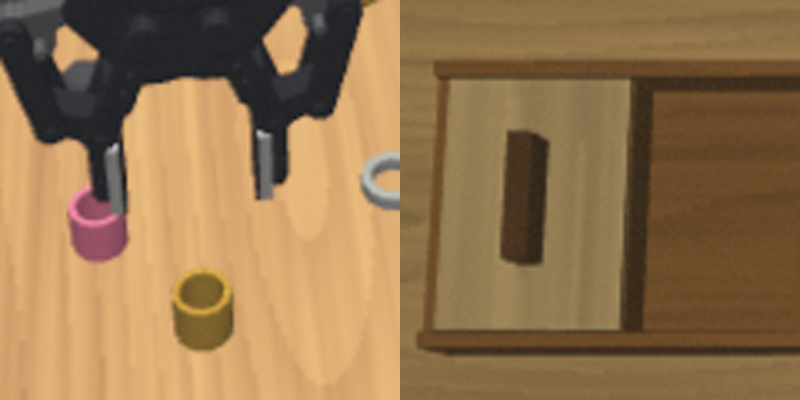

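The fingers straddle the brass ferrule (crop 203,308) and the pink one is clear. The top crop shows the well open. Descending.

Request:
drive_tool:
  increments: "0 0 0 0.001 -0.0025 -0.05 0.4;0 0 0 0.001 -0.0025 -0.065 0.4;0 0 0 0.001 -0.0025 -0.073 0.4;0 0 0 0.001 -0.0025 -0.073 0.4;0 0 0 0.001 -0.0025 -0.073 0.7;0 0 0 0.001 -0.0025 -0.073 1;0 0 0 0.001 -0.0025 -0.073 1;0 0 0 0.001 -0.0025 -0.073 1"

```text
time: 24.28
ee_pos: [0.4402, -0.3163, 0.0054]
tcp_rot: [0.001, 0.701, 0.713, -0.0]
contact_force: [-1.9, 1.1, 7.0]
width: 0.0235
grip_force: 58.5
```

```bash
python3 -c "
from h import *
g=load('t7'); b=cv2.cvtColor(g['pixels'],cv2.COLOR_RGB2BGR)
k=120/400
# panel -y edge (z .041), deck-far end
for n,u,v,z in [('panel -y edge',627,205,.041),('rib top',528-6,198,.063),('panel +y edge',442,205,.041)]: print(n,onz(g,50+(u-400)*k,160+v*k,z)[:2])
t=load('top0'); 
for u in(165,170,174,177): print(u,onz(t,u,222,.034)[:2])
s=manip.sense();print(s['width'])"
```

```text
panel -y edge [0.54322431 0.29405341]
rib top [0.54156592 0.33781131]
panel +y edge [0.54094992 0.38619761]
165 [0.54554087 0.21783485]
170 [0.54574774 0.20945106]
174 [0.54591326 0.20274305]
177 [0.54603741 0.19771148]
0.0234737382868117
```

Request:
drive_tool:
  increments: "0 0 0 0 0 0.05 1;0 0 0 0 0 0.1 1;0 0 0 0.102 0.568 0.1 1;0 0 0 0.102 0.568 0.1 1;0 0 0 0.102 0.568 0.1 1;0 0 0 0.102 0.568 0.1 1;0 0 0 0.102 0.568 0.1 1;0 0 0 0.102 0.568 0.1 1"

```text
time: 25.28
ee_pos: [0.5062, 0.0549, 0.1049]
tcp_rot: [0.001, 0.701, 0.713, 0.0]
contact_force: [0.9, -0.5, -0.6]
width: 0.0233
grip_force: 59.3
```

Request:
drive_tool:
  increments: "0 0 0 0.036 0.195 0 1;0 0 0 0.036 0.195 0 1;0 0 0 0.036 0.195 0 1;0 0 0 0.036 0.195 0 1;0 0 0 0.036 0.195 0 1;0 0 0 0.036 0.195 -0.03 1;0 0 0 0.036 0.195 -0.05 1;0 0 0 0.036 0.195 -0.05 1"

```text
time: 26.28
ee_pos: [0.5413, 0.2463, 0.0528]
tcp_rot: [-0.0, 0.701, 0.713, -0.001]
contact_force: [-0.3, 0.3, -0.1]
width: 0.0232
grip_force: 59.3
```

```bash
python3 -c "
from h import *
s=manip.sense();print(s['qpos'],s['ee_pos'])
f=shot('side','s8'); a=cv2.cvtColor(f['pixels'],cv2.COLOR_RGB2BGR)
cv2.imwrite('pics/s8c.png',cv2.resize(a[110:250,250:430],(540,420),interpolation=cv2.INTER_CUBIC))"
```

```text
[ 0.15791067  0.58540437 -0.85320648  1.69280839  0.48765739  1.09309149
 -0.82845723] [0.54126606 0.24633308 0.05278233]
```

View pics/s8c.png

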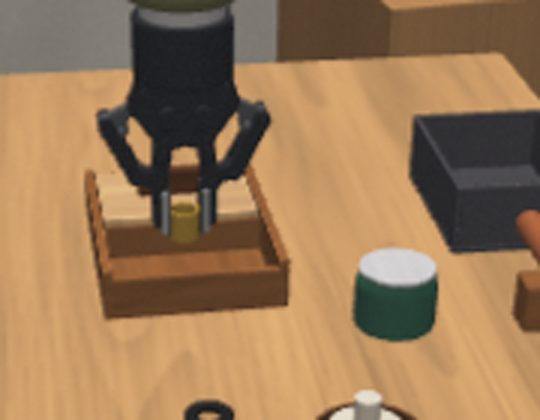

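The ferrule is held over the open well (crop 183,222). Lowering it.

Request:
drive_tool:
  increments: "0 0 0 0 0.002 -0.015 1;0 0 0 0 0.002 -0.028 1;0 0 0 0 0.002 -0.036 1;0 0 0 0 0.002 -0.039 1;0 0 0 0 0.002 -0.041 1;0 0 0 0 0.002 -0.042 1;0 0 0 0 0.002 -0.042 1"

```text
time: 27.2
ee_pos: [0.5419, 0.2503, 0.0123]
tcp_rot: [0.0, 0.701, 0.713, 0.0]
contact_force: [0.4, 0.4, -0.8]
width: 0.0233
grip_force: 59.3
```

Request:
drive_tool:
  increments: "0 0 0 0 0 -0.001 1;0 0 0 0 0 -0.0015 1;0 0 0 0 0 -0.001 0.65;0 0 0 0 0 -0.001 0.55;0 0 0 0 0 0 0.5;0 0 0 0 0 0.03 0.5;0 0 0 0 0 0.08 0.5;0 0 0 0 0 0.12 0.5"

```text
time: 28.2
ee_pos: [0.5419, 0.2505, 0.1339]
tcp_rot: [-0.0, 0.701, 0.714, 0.0]
contact_force: [1.0, -0.3, 0.9]
width: 0.0429
grip_force: 0.0
```

Request:
drive_tool:
  increments: "0 0 1 -0.001 0.0915 -0.03 0.4;0 0 1 -0.001 0.0915 -0.03 0.4;0 0 1 -0.001 0.0915 -0.03 0.4;0 0 1 -0.001 0.0915 -0.03 0.4;0 0 1 -0.001 0.0915 -0.03 0.4;0 0 1 -0.001 0.0915 -0.03 0.4;0 0 1 -0.001 0.0915 -0.03 0.4;0 0 1 -0.001 0.0915 -0.03 0.4"

```text
time: 29.2
ee_pos: [0.5409, 0.3417, 0.102]
tcp_rot: [-0.0, 0.023, 1.0, -0.0]
contact_force: [-0.2, -0.3, 0.3]
width: 0.0514
grip_force: 0.0
```

```bash
python3 -c "
from h import *
s=manip.sense();print(s['qpos'],s['ee_pos'])
f=shot('side','s9'); a=cv2.cvtColor(f['pixels'],cv2.COLOR_RGB2BGR)
cv2.imwrite('pics/s9c.png',cv2.resize(a[110:250,250:430],(540,420),interpolation=cv2.INTER_CUBIC))"
```

```text
[ 0.13781049  0.75800182 -1.13877787  1.52377356  0.70129556  1.31475981
  0.44598415] [0.54085404 0.34165937 0.10202825]
```

View pics/s9c.png

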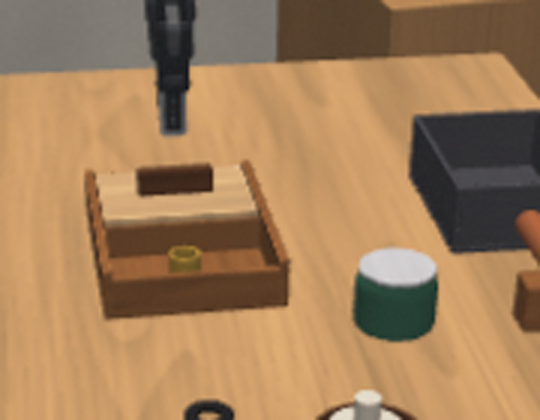

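The ferrule stands in the well (crop 183,260) and the rib is below the gripper. Pinching the rib.

Request:
drive_tool:
  increments: "0 0 0.044 0 0 -0.03 0.4;0 0 0.044 0 0 -0.05 0.4;0 0 0.044 0 0 -0.0545 0.4;0 0 0.044 0 0 -0.0545 0.6;0 0 0.044 0 0 -0.0545 0.8;0 0 0.044 0 0 -0.0545 1;0 0 0.044 0 0 -0.0545 1;0 0 0.044 0 0 -0.0545 1"

```text
time: 30.25
ee_pos: [0.5412, 0.3419, 0.0488]
tcp_rot: [0.0, -0.008, 1.0, 0.0]
contact_force: [-1.7, -1.5, 6.1]
width: 0.0126
grip_force: 60.4
```

Request:
drive_tool:
  increments: "0 0 0 0 -0.01 0 1;0 0 0 0.0005 -0.025 0 1;0 0 0 0.001 -0.04 0 1;0 0 0 0.0014 -0.055 0 1;0 0 0 0.0018 -0.07 0 1;0 0 0 0.002 -0.08 0 1;0 0 0 0.0021 -0.085 0 1;0 0 0 0.0021 -0.086 0 1"

```text
time: 31.25
ee_pos: [0.5435, 0.2555, 0.0488]
tcp_rot: [0.001, -0.008, 1.0, 0.001]
contact_force: [-0.0, 2.2, 8.0]
width: 0.0123
grip_force: 60.7
```

Request:
drive_tool:
  increments: "0 0 0 0 -0.002 0 1;0 0 0 0 -0.004 0 1;0 0 0 0 -0.006 0 1;0 0 0 0 -0.008 0 1;0 0 0 0 -0.008 0 1"

```text
time: 31.88
ee_pos: [0.5435, 0.2516, 0.0488]
tcp_rot: [0.002, -0.009, 1.0, 0.004]
contact_force: [7.7, 16.7, -4.8]
width: 0.0125
grip_force: 59.3
```

Stop reached after 90 mm of travel. Easing off slightly, releasing and rising.

Request:
drive_tool:
  increments: "0 0 0 0 0.0025 0 1;0 0 0 0 0.0025 0 0.8;0 0 0 0 0.003 0 0.6;0 0 0 0 0.003 0 0.5;0 0 0 0 0.003 0 0.4;0 0 0 0 0.003 0.04 0.4;0 0 0 0 0.003 0.09 0.4;0 0 0 0 0.003 0.14 0.4"

```text
time: 32.88
ee_pos: [0.5427, 0.2505, 0.189]
tcp_rot: [-0.0, -0.008, 1.0, -0.0]
contact_force: [0.8, -0.0, -0.4]
width: 0.0511
grip_force: 0.0
```

Request:
drive_tool:
  increments: "0 0 0 -0.1 -0.25 0.08 0.4;0 0 0 -0.1 -0.25 0.08 0.4;0 0 0 -0.1 -0.25 0.08 0.4;0 0 0 -0.1 -0.25 0.08 0.4;0 0 0 -0.1 -0.45 0.08 0.4;0 0 0 -0.1 -0.45 0.08 0.4;0 0 0 -0.1 -0.45 0.08 0.4;0 0 0 -0.1 -0.45 0.08 0.4"

```text
time: 33.88
ee_pos: [0.4433, -0.1894, 0.2673]
tcp_rot: [-0.0, -0.008, 1.0, -0.001]
contact_force: [-0.8, -0.5, 0.4]
width: 0.0511
grip_force: 0.0
```

```bash
python3 -c "
from h import *
s=manip.sense();print(s['ee_pos'])
f=shot('side','s10'); g=shot('top','t10'); a,b=[cv2.cvtColor(x['pixels'],cv2.COLOR_RGB2BGR) for x in(f,g)]
cv2.imwrite('pics/s10c.png',np.vstack([cv2.resize(a[130:400,200:560],(400,300),interpolation=cv2.INTER_CUBIC),cv2.resize(b[130:330,50:510],(400,174))]) if 0 else np.hstack([cv2.resize(a[140:400,240:460],(340,400),interpolation=cv2.INTER_CUBIC),cv2.resize(b[130:330,50:280],(460,400),interpolation=cv2.INTER_CUBIC)]))"
```

```text
[ 0.44326345 -0.18939811  0.26726359]
```

View pics/s10c.png

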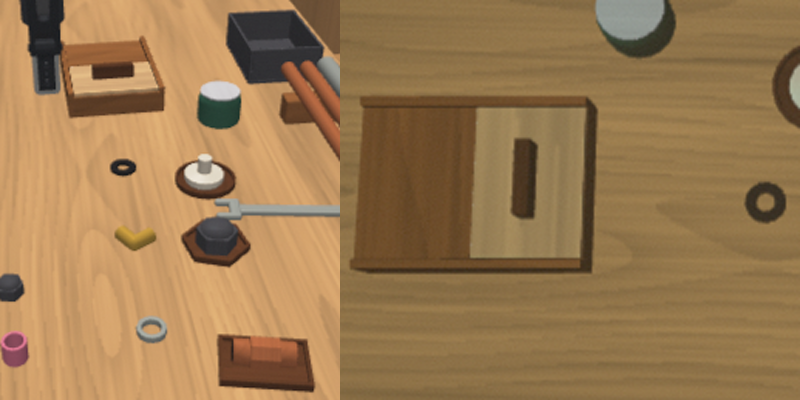

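The cover is flush shut, and the stopper, cap and coupling are all in their trays. One numeric check of the coupling's seat in its tray, since it looked off-centre.

```bash
python3 -c "
from h import *
g=load('t5'); w=g['pixels'][145:220,430:500].astype(int)
m=((w[...,0]-w[...,2]>55)&(w[...,0]>110)&(w[...,1]<w[...,0]*.62)).astype(np.uint8)
cs,_=cv2.findContours(m,0,1); c=max(cs,key=cv2.contourArea)[:,0]+[430,145]
P=np.float32([onz(g,*p,.022)[:2]*1000 for p in c.astype(float)]); print(cv2.minAreaRect(P),cv2.contourArea(P))
b=cv2.cvtColor(g['pixels'],cv2.COLOR_RGB2BGR)[145:220,430:500]; cv2.imwrite('pics/t5c.png',cv2.resize(np.hstack([b,cv2.cvtColor(m*255,8)]),(0,0),fx=5,fy=5))"
```

```text
((638.6727294921875, -292.203369140625), (12.364399909973145, 27.082612991333008), 83.45159912109375) 112.6577523862943
```

View pics/t5c.png

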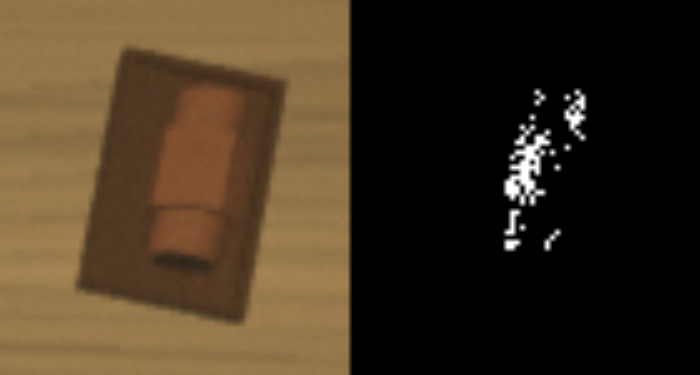

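The coupling lies clear of all the rims. Handing in.

```bash
python3 -c "
from rig import manip
print(manip.close_job())"
```

```text
the job is handed in; nothing more can be done
None
```

The job is handed in at about 34 s: coupling, cap and stopper are in their trays, the ferrule is in the box and the cover is shut against its stop; the slip was viewing 15 pictures against the limit of 14.

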